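# Sweep the lock cylinders into the parts tray

## Task

Clear the worktop: with the fingers, sweep all three loose lock cylinders (two silver, one brass) along the worktop and over the sloping front lip into the blue open-fronted tray, until each lies flat on the tray's level floor, behind the sloping lip, with nothing sticking out of the front. Push them only, do not pick them up, and leave the padlock, the loupe and the jaw block where they are.

Things in the scene. Friction and masses are not known exactly. Their poses are not given: they have to be found in the camera images.
- tray: Blue open-fronted sheet-metal tray, screwed down. 140 mm deep (own x), 220 mm wide (own y); open at its -x side, which faces roughly +y (robot's left). Origin: middle of its underside, on the worktop. 3 mm walls, 26 mm high with a round rim to 29 mm: back wall's inner face at x = +67 mm, side walls' inner faces at y = -107 and +107 mm. See tray_mouth for floor and lip.
- tray_mouth (a point): Middle of the tray's open front edge, at worktop height, 70 mm in -x from the tray's origin; axes as the tray's (x points into the tray). From here the floor slopes up over 20 mm as a lip to the flat floor, which is 2 mm above the worktop.
- cylinder_silver: Silver lock cylinder lying on its side, loose, about 160 g, 62 x 33 x 17 mm (own x, y, z): a 17 mm round barrel along its x with a narrower fin beside it in its y; origin in the middle of its underside, z up. It slides when pushed and does not roll by itself.
- cylinder_brass: Brass-coloured lock cylinder lying on its side, loose, about 160 g, 62 x 33 x 17 mm (own x, y, z): a 17 mm round barrel along its x with a narrower fin beside it in its y; origin in the middle of its underside, z up. It slides when pushed and does not roll by itself.
- cylinder_silver2: Second silver (same looks as the other) lock cylinder lying on its side, loose, about 160 g, 62 x 33 x 17 mm (own x, y, z): a 17 mm round barrel along its x with a narrower fin beside it in its y; origin in the middle of its underside, z up. It slides when pushed and does not roll by itself.
- padlock: Bystander: brass padlock lying flat, loose, 62 x 40 x 18 mm, shackle to its +x, origin in the middle of its underside.
- loupe: Bystander: black eye loupe, loose, 35 mm across, 28 mm high, origin in the middle of its underside.
- jaw_block: Bystander: grey steel jaw block with a groove, loose, 40 x 26 x 19 mm, origin in the middle of its underside.

How it is judged (in metres and radians):
At the end, for the whole second after the job is handed in: All three lock cylinders lie flat (within 0.25 rad) and still on the tray floor between its walls, the middle of each at least 35 mm behind the tray's open front edge (x of each of cylinder_silver, cylinder_brass, cylinder_silver2 in the frame of tray_mouth above 0.035 m and x of each of cylinder_silver, cylinder_brass, cylinder_silver2 in the frame of tray below 0.067 m and y of cylinder_silver in the frame of tray between -0.107 and 0.107 m and height (world z) of each of cylinder_silver, cylinder_brass, cylinder_silver2 below 0.01 m and angle between each of cylinder_silver, cylinder_brass, cylinder_silver2's own z axis and vertical below 0.25 rad and linear speed of each of cylinder_silver, cylinder_brass, cylinder_silver2 below 0.02 m/s and y of cylinder_brass in the frame of tray between -0.107 and 0.107 m and y of cylinder_silver2 in the frame of tray between -0.107 and 0.107 m); the robot touches nothing.
It fails at once if a lock cylinder is lifted (its underside's middle more than 15 mm above the worktop) (height (world z) of any of cylinder_silver, cylinder_brass, cylinder_silver2 above 0.015 m).
It fails at once if the padlock, loupe or jaw block is moved by more than 15 mm (distance of any of padlock, loupe, jaw_block from where it was at the start of the episode above 0.015 m).
It also fails if it takes over 72 s, if anything falls off the work surface, if the arm or the gripper's body presses on something with over 40 N, if the wrist force passes 120 N, or if a joint passes its speed limit or range.

## Robot

A 6-joint arm with a two-finger parallel gripper is mounted at the origin on a cart in front of the work surface, level with it; the furniture and walls round the work are solid. World frame = base frame: x ahead of the robot, y to its left, z up, the work surface at z = 0. Lengths are in mm, angles in rad, forces in N, time in s.
With the tool pointing down it reaches from about 400 to 925 mm from the base axis. Payload 12.5 kg.
Tool frame: the origin (TCP) lies on the front face of the gripper's body, between the roots of the fingers; the fingertips stand 78 mm ahead of it and the grasp point (between the pads) lies 59 mm ahead of it (env.nose_length is the distance from the TCP to the fingertips, in mm); z points along the fingers, y is the line along which they close (so a half turn about z gives the same grasp; the last joint's range is limited). The gripper opens to 95 mm and grips with 3 to 60 N. Pads are 20 mm wide; open, the fingers measure 119 mm over their backs; the gripper's body (75 mm by 180 mm) begins 59 mm behind the grasp point.
Start: joints at [1.022, 0.491, 1.559, -0, 1.092, -0.106], TCP at [267.777, 564.742, 292.261] pointing down, gripper open.
Joint ranges: [-3.1, 3.1], [-0.84, 2.19], [0.05, 2.79], [-1.13, 4.28], [0.06, 2.93], [-2.69, 2.69]. Speed limits (rad/s): [2.22, 2.22, 2.79, 3.14, 3.14, 3.14].

## Interface

Orientations are given as [roll, pitch, yaw] about the fixed x, y, z axes, in that order (R = Rz(yaw) Ry(pitch) Rx(roll)).
In Python, from cell import env gives the robot as it stands.
- The arm moves only by the tool jog_arm, never from a script. Its argument "motion" is a list of rows, each a list of 7 numbers: the turn, a rotation vector about the tool's x, y, z in degrees, then the shift along the tool's x, y, z in mm, then the finger opening in mm, from 0 to 95.1. In form: [[wx, wy, wz, x, y, z, hand], ...]. A call has 1 to 10 rows; each row shifts and turns the commanded pose from where the row before left it, along the tool's axes as they then stand; what a row does not reach is not made up. A row lasts 1/8 s, in which the tool goes at most 62.5 mm and 10.7 degrees, less where a joint would pass 70% of its speed; a pose out of reach is approached as far as the arm can. A call is refused whole if a number of a shift passes 62.5 or a number of a turn 10.7, either way. A call with a gripper value outside its range is refused whole. The fingers move at their own pace and stop on an object; the grip force is fixed at half the most. Time passes only in rows, so rows that do not move let the fingers close. It gives the time, the measured TCP pose, the force, the opening and the grip force at its end, in the units of the state.
- env.state(): the state, without advancing time (a new reading comes with each control period).
- env.read_camera(name): name is "side" or "top"; returns a dict with "color" (384x512x3 uint8, red, green, blue), "z_map" (384x512 float32, mm along the optical axis (not along the pixel's ray), 0 where there is no reading), "camera_matrix" (3x3 intrinsics, pixels), "k1" (the pictures are not rectified: a ray, as slopes to the right and down, at radius r is drawn at 1 + k1 r^2 times it, then the intrinsics apply), "world_to_cam" (4x4, takes a point from world to camera coordinates). Camera axes: x right, y up, looking along -z (the intrinsics and any distortion apply to the point x, -y, -z); pixel columns grow to the right and rows downward; lengths in mm; the calibration is good to about 2 mm. A picture is of the moment at which its call begins.
- env.job_done(): hands the job in; it is judged then, once.
Trained networks look in the newest picture that a camera, given by its name, has taken for a name from the list of things; names that differ only in an ending like _2 or _b are one class to them, and where a whole thing is asked for, a point or a joint stands for the part that bears it (a point fixed in the world has none). Each returns a list of dicts, best first, with "score" (0 to 1); they miss things now and then, are a little off and sometimes report something else, mostly with a low value. They report only what shows in the picture. A call takes as long as a camera call.
- env.recognise(camera, thing): "location" ([column, row] in pixels, amid what is visible of it).
The state is a dict: "t": time; "joints": joint angles; "qvel": joint speeds; "tau": joint torques, N m; "eef_pos": TCP position; "tcp_rot": TCP orientation; "ft_force": force on the tool from outside, world axes, zero at the start; "moment": the same for the moment, N m; "opening": opening from 0.0 (shut) to 1.0 (fully open); "grip_force": force on a finger pad.
Only numpy, scipy, OpenCV 4.12 (cv2) and the standard library are available. Lean on these libraries where they do the work, as an engineer would, in place of code of your own. Each camera call takes 0.05 s, during which the arm holds its last target. There are 200 camera calls.

## Working session

There is one attempt and no reset: what is moved stays moved. The work goes in short steps, Python scripts to look and compute and a tool call to move; the robot and the scene stay as the last step left them, time stands still between calls to the robot, and variables do not carry over. Pictures are saved under pics/ and viewed, at most 10 in all, crops included, and the job is handed in when it is done.

Besides the shell and the picture viewer there is one more tool, called after "Emit:" as name(argument=value, ...) on one line, values as JSON. jog_arm: Moves the arm, as the interface text tells. Its arguments: {"type":"object","properties":{"motion":{"type":"array"}},"required":["motion"]}

```bash
mkdir -p pics; cat > h.py <<'E'
import numpy as np, cv2
from cell import env
def px2w(c,u,v,z=None):
    K=c["camera_matrix"];d=np.array([(u-K[0,2])/K[0,0],(v-K[1,2])/K[1,1]])
    s=d.copy()
    for _ in range(20): s=d/(1+c["k1"]*(s@s))
    M=np.linalg.inv(c["world_to_cam"]);ray=M[:3,:3]@np.array([s[0],-s[1],-1]);o=M[:3,3]
    if z is None: t=c["z_map"][int(round(v)),int(round(u))]
    else: t=(z-o[2])/ray[2]
    return o+t*ray
E
python3 - <<'E'
from h import *
for n in("top","side"):
    c=env.read_camera(n); cv2.imwrite(f"pics/{n}0.png",cv2.resize(c["color"][:,:,::-1],(800,600)))
    for t in("tray","cylinder_silver","cylinder_brass","padlock","loupe","jaw_block"):
        for r in env.recognise(n,t)[:3]:
            u,v=r["location"]; print(n,t,round(r["score"],2),np.round([u,v]),px2w(c,u,v).round(0))
s=env.state();print(s["t"],s["eef_pos"],s["tcp_rot"],s["opening"])
E
```

```text
top tray 0.77 [332. 218.] [ 535. -137.   -1.]
top tray 0.63 [253. 117.] [760.  29.  17.]
top cylinder_silver 0.91 [209. 175.] [633. 126.  14.]
top cylinder_silver 0.65 [214. 223.] [528. 119.   1.]
top cylinder_brass 0.9 [222. 260.] [449. 102.   4.]
top cylinder_brass 0.21 [214. 225.] [524. 120.   2.]
top padlock 0.69 [254. 117.] [758.  27.  21.]
top loupe 0.57 [280. 296.] [374. -18.  27.]
top jaw_block 0.51 [182. 299.] [370. 187.  13.]
side tray 0.97 [243. 256.] [ 521. -144.    1.]
side cylinder_silver 0.87 [230. 170.] [528. 109.  12.]
side cylinder_silver 0.72 [274. 167.] [628.  99.  15.]
side cylinder_brass 0.85 [197. 176.] [452. 110.   4.]
side padlock 0.88 [338. 180.] [758.  26.  17.]
side loupe 0.57 [164. 216.] [381. -38.  29.]
side jaw_block 0.5 [160. 158.] [371. 175.  20.]
0.7 [267.76858505 564.73702057 292.26394657] [3.14152616e+00 3.32539179e-05 2.69881216e+00] 1.0027977987388466
```

View pics/top0.png

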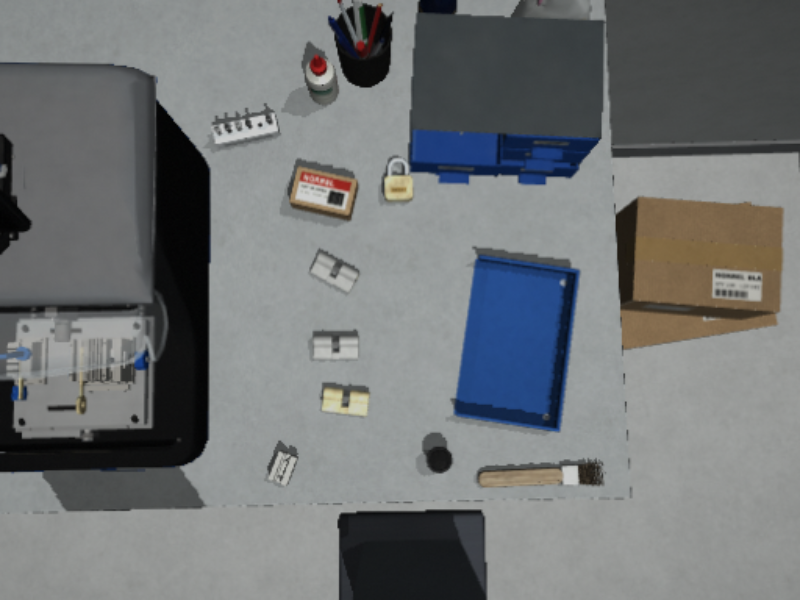

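The top view shows the three cylinders at (334,271), (335,346) and (345,401). The tray is at (457–578, 255–430) with its open side on the left, and a big machine stands at the left. Next I'll measure poses, tray corners and obstacle heights.

```bash
python3 - <<'E'
from h import *
c=env.read_camera("top")
k=512/800
for u,v,z in[(478,258,2),(456,414,2),(578,270,29),(559,430,29),(480,256,29),(456,414,29)]:
    print("tray",u,v,px2w(c,u*k,v*k,z).round(0))
P=np.array([[px2w(c,u,v) for u in range(512)] for v in range(384)])
for n,x,y in[("s1",633,122),("s2",527,115),("br",450,105),("loupe",378,-25),("jaw",370,180),("padlock",758,27)]:
    m=(abs(P[...,0]-x)<50)&(abs(P[...,1]-y)<55)&(P[...,2]>9)&(P[...,2]<40)
    m=cv2.morphologyEx(m.astype(np.uint8),cv2.MORPH_CLOSE,np.ones((3,3)))
    nn,l,st,ce=cv2.connectedComponentsWithStats(m)
    for i in range(1,nn):
        if st[i,4]>60:
            q=P[(l==i)][:,:2].astype(np.float32);(a,b),wh,an=cv2.minAreaRect(q); print(n,st[i,4],round(a),round(b),np.round(wh),round(an))
# obstacle heights on grid
for x in range(250,800,50):
    print(x,[int(P[...,2][(abs(P[...,0]-x)<25)&(abs(P[...,1]-y)<25)].max(initial=-1)) for y in range(600,-300,-50)])
E
```

```text
tray 478 258 [652. -85.   2.]
tray 456 414 [435. -47.   2.]
tray 578 270 [ 628. -218.   29.]
tray 559 430 [ 413. -182.   29.]
tray 480 256 [650. -85.  29.]
tray 456 414 [436. -45.  29.]
s1 412 573 77 [214.  54.] 33
s2 418 518 90 [128.  51.] 66
br 430 456 105 [62. 33.] 82
loupe 223 377 -20 [31. 33.] 88
jaw 256 420 130 [ 40. 198.] 40
padlock 371 767 26 [37. 64.] 89
250 [-1, -1, -1, -1, -1, -1, -1, -1, -1, -1, -1, -1, -1, -1, -1, -1, -1, -1]
300 [-1, 5, 3, 3, 4, 3, 4, 4, 4, 5, 5, 4, 5, 4, 4, 6, 4, 6]
350 [-1, 5, 6, 29, 41, 44, 7, 6, 22, 22, 5, 5, 32, 31, 16, 16, 15, 13]
400 [-1, 71, 72, 73, 73, 73, 72, 5, 21, 22, 6, 6, 31, 33, 32, 31, 30, 5]
450 [-1, 27, 111, 81, 129, 81, 73, 6, 5, 18, 22, 1045, 6, 33, 31, 8, 32, 6]
500 [-1, 28, 112, 255, 255, 253, 248, 6, 5, 14, 16, 6, 6, 6, 7, 7, 32, 6]
550 [-1, -1, -1, 278, 278, 276, 272, 4, 6, 20, 21, 6, 5, 5, 7, 9, 32, 5]
600 [-1, 26, 67, 295, 369, 368, 292, 6, 6, 11, 15, 6, 5, 5, 8, 10, 33, 5]
650 [-1, -1, -1, -1, 398, 421, 299, 5, 5, 20, 20, 6, 6, 5, 32, 32, 31, 5]
700 [-1, -1, -1, -1, 325, 305, 301, 4, 6, 40, 40, 4, 6, 6, 5, 5, 5, 6]
750 [-1, -1, -1, 307, 314, 306, 301, 7, 37, 42, 41, 21, 150, 149, 150, 149, 153, 6]
```

View pics/side0.png

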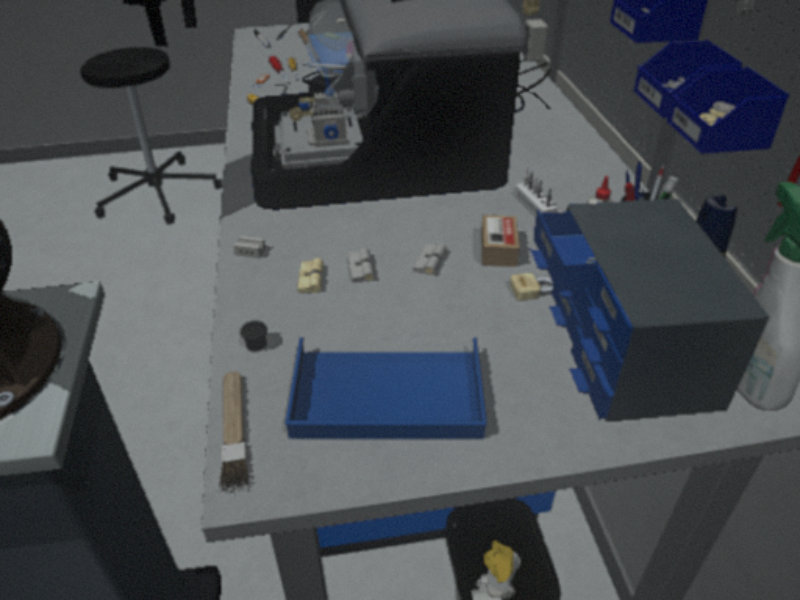

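Emit:
jog_arm(motion=[[0, 0, 8.4, 0, 0, 0, 15], [0, 0, 8.4, 0, 0, 0, 15], [0, 0, 8.4, 0, 0, 0, 15], [0, 0, 8.4, 0, 0, 0, 15], [0, 0, 8.4, 0, 0, 0, 15], [0, 0, 8.4, 0, 0, 0, 15], [0, 0, 8.4, 0, 0, 0, 15], [0, 0, 0, -45, 10, 0, 15], [0, 0, 0, -45, 10, 0, 15], [0, 0, 0, -45, 10, 0, 15]])

```text
t: 2.0
eef_pos: [311.5, 432.2, 292.3]
tcp_rot: [3.141, -0.0, 1.673]
ft_force: [1.0, 0.8, 0.1]
opening: 0.163
grip_force: 0.0
```

```bash
python3 - <<'E'
from h import *
c=env.read_camera("top")
P=np.array([[px2w(c,u,v) for u in range(512)] for v in range(384)])
m=((P[...,2]>9)&(P[...,2]<27)&(abs(P[...,1]-120)<90)&(P[...,0]>340)&(P[...,0]<680)).astype(np.uint8)
n,l,st,ce=cv2.connectedComponentsWithStats(m)
for i in range(1,n):
    if st[i,4]>60:
        p=P[l==i];(a,b),wh,an=cv2.minAreaRect(p[:,:2].astype(np.float32)); w,V=np.linalg.eigh(np.cov(p[:,:2].T)); print(st[i,4],np.median(p,0).round(),round(a),round(b),np.round(wh),round(an),V[:,1].round(2))
E
```

```text
376 [636. 116.  13.] 635 117 [62. 33.] 61 [0.49 0.87]
381 [532. 120.  13.] 531 118 [61. 30.] 89 [0.01 1.  ]
395 [458. 104.  14.] 456 105 [62. 32.] 82 [0.15 0.99]
250 [370. 189.  18.] 370 189 [26. 40.] 68 [-0.93  0.37]
```

Emit:
jog_arm(motion=[[0, 0, 0, -45.5, 19, 0, 15], [0, 0, 0, -45.5, 19, 0, 15], [0, 0, 0, -45.5, 19, 0, 15], [0, 0, 0, -45.5, 19, 0, 15], [0, 0, 0, -45.5, 19, 0, 15], [0, 0, 0, -45.5, 20, 0, 15], [0, 0, 0, 0, 0, 45, 15], [0, 0, 0, 0, 0, 45, 15], [0, 0, 0, 0, 0, 45, 15], [0, 0, 0, 0, 0, 40, 15]])

```text
t: 3.3
eef_pos: [453.5, 173.5, 115.9]
tcp_rot: [3.141, -0.0, 1.672]
ft_force: [-0.5, -0.2, 0.3]
opening: 0.16
grip_force: 0.0
```

Emit:
jog_arm(motion=[[0, 0, 0, 0, 0, 20, 15], [0, 0, 0, 0, 0, 11, 15], [0, 0, 0, -12, 0, 0, 15], [0, 0, 0, -15, 0, 0, 15], [0, 0, 0, -18, 0, 0, 15], [0, 0, 0, -20, 0, 0, 15], [0, 0, 0, -20, 0, 0, 15], [0, 0, 0, -18, 0, 0, 15], [0, 0, 0, -15, 0, 0, 15], [0, 0, 0, -10, 0, 0, 15]])

```text
t: 4.55
eef_pos: [466.7, 45.2, 86.8]
tcp_rot: [3.141, -0.0, 1.672]
ft_force: [-0.1, 2.8, 2.7]
opening: 0.159
grip_force: 1.4
```

```bash
cat > look.py <<'E'
from h import *
import sys
n=sys.argv[1]
for cam in("top","side"):
    c=env.read_camera(cam)
    for t in("cylinder_silver","cylinder_brass"):
        for r in env.recognise(cam,t)[:3]:
            if r["score"]>.4: print(cam,t,round(r["score"],2),px2w(c,*r["location"]).round(0))
    cv2.imwrite(f"pics/{cam}{n}.png",cv2.resize(c["color"][130:350,90:420,::-1],(750,500)) if cam=="side" else cv2.resize(c["color"][140:310,160:400,::-1],(720,510)))
E
python3 look.py 1
```

```text
top cylinder_silver 0.84 [631. 125.   5.]
top cylinder_silver 0.7 [535. 134.  14.]
side cylinder_silver 0.65 [628. 120.  12.]
side cylinder_brass 0.85 [470.   7.  13.]
```

View pics/side1.png

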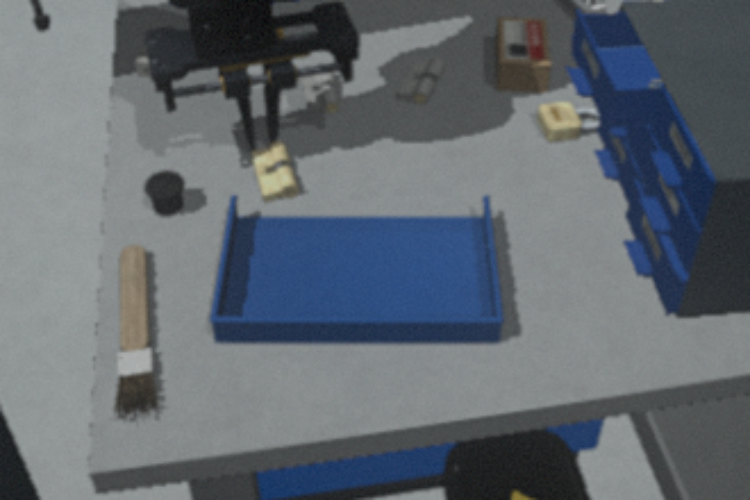

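The side picture shows the brass cylinder at (275,172), pointed into the mouth and clear of the near wall at (232,200–320). I'll continue straight along -y.

Emit:
jog_arm(motion=[[0, 0, 0, -10, -1, 0, 15], [0, 0, 0, -14, -1.4, 0, 15], [0, 0, 0, -18, -1.8, 0, 15], [0, 0, 0, -18, -1.8, 0, 15], [0, 0, 0, -18, -1.8, 0, 15], [0, 0, 0, -18, -1.8, 0, 15], [0, 0, 0, -16, -1.6, 0, 15], [0, 0, 0, -14, -1.4, 0, 15], [0, 0, 0, -10, -1, 0, 15], [0, 0, 0, -4, 0, 0, 15]])

```text
t: 6.1
eef_pos: [467.1, -94.9, 86.2]
tcp_rot: [-3.141, -0.0, 1.672]
ft_force: [-0.3, 1.8, 0.6]
opening: 0.155
grip_force: 0.8
```

Emit:
jog_arm(motion=[[0, 0, 0, 5, 0, 0, 15], [0, 0, 0, 15, 0, -5, 15], [0, 0, 0, 20, 0, -40, 15], [0, 0, 5.7, 0, 0, -30, 15], [0, 0, 0, 0, 0, 0, 15]])

```text
t: 6.72
eef_pos: [463.5, -53.4, 163.2]
tcp_rot: [3.138, 0.001, 1.574]
ft_force: [-0.1, -0.5, -0.2]
opening: 0.157
grip_force: 0.0
```

```bash
python3 look.py 2
```

```text
top cylinder_silver 0.93 [533. 123.  14.]
top cylinder_silver 0.7 [634. 125.  11.]
top cylinder_brass 0.46 [529. 120.  -2.]
side cylinder_silver 0.69 [526. 113.  11.]
side cylinder_silver 0.49 [632. 100.  18.]
side cylinder_brass 0.7 [380. -36.  28.]
side cylinder_brass 0.68 [ 476. -143.   15.]
```

View pics/side2.png

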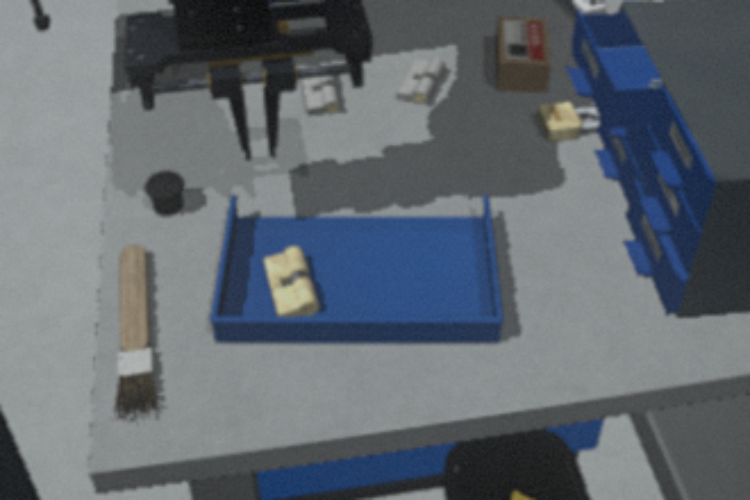

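Brass lies flat in the tray at (291,281). Next is silver2.

Emit:
jog_arm(motion=[[0, 0, 0, 40, 11.5, 0, 15], [0, 0, 0, 40, 11.5, 0, 15], [0, 0, 0, 40, 11.5, 0, 15], [0, 0, 0, 40, 11.5, 0, 15], [0, 0, 0, 40, 11.5, 0, 15], [0, 0, 0, 36, 10.5, 0, 15], [0, 0, 0, 0, 0, 30, 15], [0, 0, 0, 0, 0, 30, 15], [0, 0, 0, 0, 0, 18, 15], [0, 0, 0, 0, 0, 0, 15]])

```text
t: 8.28
eef_pos: [530.2, 181.3, 81.9]
tcp_rot: [-3.139, 0.0, 1.573]
ft_force: [0.3, 0.2, 0.5]
opening: 0.158
grip_force: 0.0
```

Emit:
jog_arm(motion=[[0, 0, 0, -8, 0, -3, 15], [0, 0, 0, -12, 0, 0, 15], [0, 0, 0, -16, 0, 0, 15], [0, 0, 0, -18, 0, 0, 15], [0, 0, 0, -18, 0, 0, 15], [0, 0, 0, -18, 0, 0, 15], [0, 0, 0, -18, 0, 0, 15], [0, 0, 0, -18, 0, 0, 15], [0, 0, 0, -14, 0, 0, 15], [0, 0, 0, -10, 0, 0, 15]])

```text
t: 9.52
eef_pos: [530.8, 30.6, 86.1]
tcp_rot: [-3.141, -0.0, 1.573]
ft_force: [-1.0, 2.2, 2.3]
opening: 0.157
grip_force: 1.3
```

```bash
python3 look.py 3
```

```text
top cylinder_silver 0.71 [ 479. -136.   17.]
top cylinder_brass 0.66 [ 471. -139.    2.]
side cylinder_silver 0.5 [381. -39.  29.]
side cylinder_brass 0.9 [ 475. -134.    6.]
```

View pics/side3.png

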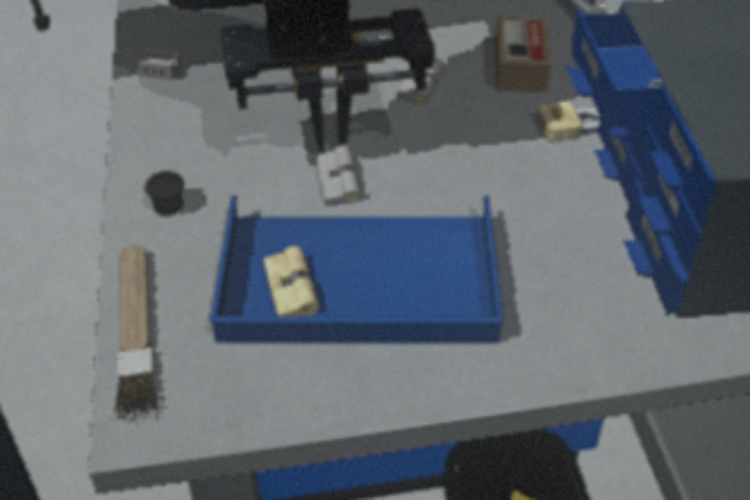

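Silver2 at (338,172) is straight ahead of the fingers, so I'll continue.

Emit:
jog_arm(motion=[[0, 0, 0, -10, 0, 0, 15], [0, 0, 0, -14, 1, 0, 15], [0, 0, 0, -18, 1, 0, 15], [0, 0, 0, -18, 1, 0, 15], [0, 0, 0, -18, 1, 0, 15], [0, 0, 0, -18, 1, 0, 15], [0, 0, 0, -16, 1, 0, 15], [0, 0, 0, -12, 0, 0, 15], [0, 0, 0, -8, 0, 0, 15], [0, 0, 0, -2, 0, 0, 15]])

```text
t: 11.08
eef_pos: [537.2, -102.8, 86.2]
tcp_rot: [3.142, -0.0, 1.573]
ft_force: [0.6, 2.7, 2.0]
opening: 0.156
grip_force: 1.3
```

Emit:
jog_arm(motion=[[0, 0, 0, 5, 0, 0, 15], [0, 0, 0, 15, 0, -5, 15], [0, 0, 0, 20, 0, -35, 15], [0, 0, 5, 0, 0, -30, 15], [0, 0, 7, 0, 0, 0, 15], [0, 0, 0, 0, 0, 0, 15]])

```text
t: 11.82
eef_pos: [537.1, -61.4, 156.7]
tcp_rot: [3.141, -0.0, 1.366]
ft_force: [0.8, 0.6, 0.4]
opening: 0.156
grip_force: 0.0
```

```bash
python3 look.py 4
```

```text
top cylinder_silver 0.89 [634. 125.  11.]
top cylinder_silver 0.46 [ 630. -179.   29.]
side cylinder_silver 0.81 [ 456. -680.  609.]
side cylinder_silver 0.59 [623.  86.  15.]
side cylinder_brass 0.74 [ 472. -134.    3.]
```

View pics/side4.png

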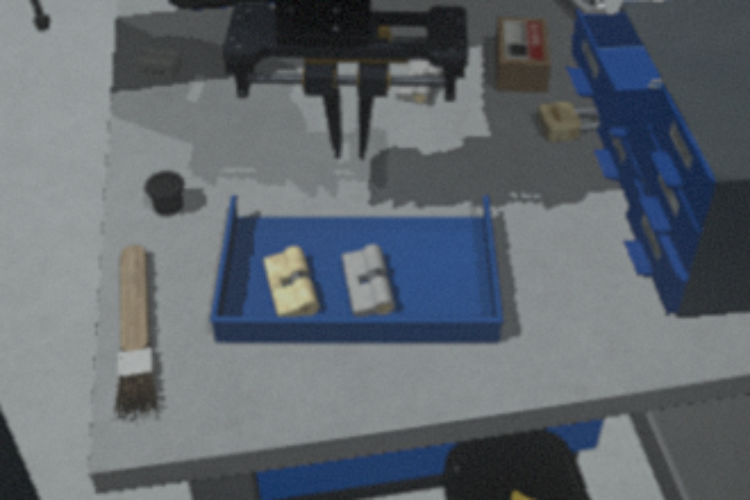

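Both cylinders are in the tray, brass at (291,281) and silver2 at (369,279). Last is silver1, which is skewed, so I'm using nearly closed fingers with the tool turned.

Emit:
jog_arm(motion=[[0, 0, 0, 44.5, 10, 0, 3], [0, 0, 0, 44.5, 10, 0, 3], [0, 0, 0, 44.5, 10, 0, 3], [0, 0, 0, 44.5, 10, 0, 3], [0, 0, 0, 44.5, 10, 0, 3], [0, 0, 0, 44.5, 10, 0, 3], [0, 0, 0, 0, 0, 30, 3], [0, 0, 0, 0, 0, 28, 3], [0, 0, 0, 0, 0, 12, 3], [0, 0, 0, 0, 0, 0, 3]])

```text
t: 13.38
eef_pos: [650.6, 186.3, 85.6]
tcp_rot: [-3.14, 0.0, 1.364]
ft_force: [0.1, 0.1, -0.2]
opening: 0.032
grip_force: 0.0
```

Emit:
jog_arm(motion=[[0, 0, 0, -10, 0, 0, 3], [0, 0, 0, -10, 0, 0, 3], [0, 0, 0, -10, 0, 0, 3], [0, 0, 0, -12, 0, 0, 3], [0, 0, 0, -14, 0, 0, 3], [0, 0, 0, -14, 0, 0, 3], [0, 0, 0, -14, 0, 0, 3], [0, 0, 0, -12, 0, 0, 3], [0, 0, 0, -10, 0, 0, 3], [0, 0, 0, -5, 0, 0, 3]])

```text
t: 14.62
eef_pos: [627.8, 77.2, 86.2]
tcp_rot: [-3.142, -0.0, 1.363]
ft_force: [0.4, 1.4, 0.4]
opening: 0.031
grip_force: 0.5
```

```bash
python3 look.py 5
```

```text
top cylinder_silver 0.62 [ 537. -143.   18.]
top cylinder_brass 0.83 [ 472. -142.    2.]
side cylinder_silver 0.81 [622.  28.  11.]
side cylinder_silver 0.78 [ 535. -138.    0.]
side cylinder_brass 0.81 [ 473. -133.   10.]
```

View pics/side5.png

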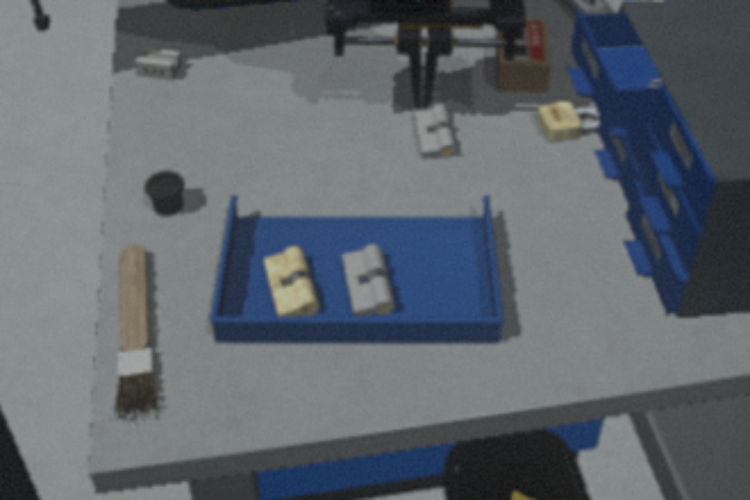

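Silver1 at (434,130) has straightened and leads cleanly, so I'll continue.

Emit:
jog_arm(motion=[[0, 0, 0, -8, 0, 0, 3], [0, 0, 0, -12, 0, 0, 3], [0, 0, 0, -14, 0, 0, 3], [0, 0, 0, -14, 0, 0, 3], [0, 0, 0, -14, 0, 0, 3], [0, 0, 0, -14, 0, 0, 3], [0, 0, 0, -12, 0, 0, 3], [0, 0, 0, -8, 0, 0, 3], [0, 0, 0, -4, 0, 0, 3]])

```text
t: 16.05
eef_pos: [607.3, -20.5, 86.2]
tcp_rot: [3.142, -0.0, 1.363]
ft_force: [-0.3, 1.0, -0.0]
opening: 0.035
grip_force: 0.2
```

```bash
python3 look.py 6
```

```text
top cylinder_silver 0.46 [ 540. -157.   18.]
side cylinder_silver 0.98 [637. -39.   4.]
side cylinder_silver 0.6 [ 530. -153.   12.]
side cylinder_brass 0.63 [ 467. -135.   11.]
```

View pics/side6.png

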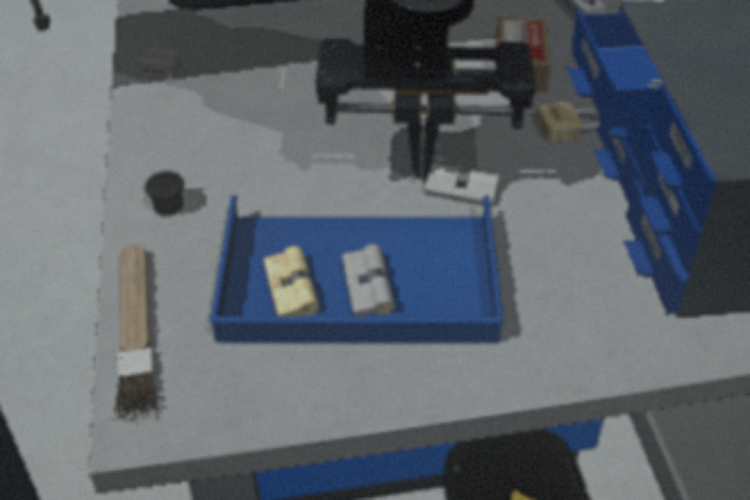

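Silver1 has swung sideways, at (462,187) in the picture, with its far end outside the tray wall. I'll back off, rise and measure it.

Emit:
jog_arm(motion=[[0, 0, 0, 12, 0, 0, 30], [0, 0, 0, 15, 0, -10, 60], [0, 0, 0, 10, 0, -40, 95], [0, 0, 0, 0, 0, -20, 95], [0, 0, 0, 0, 0, 0, 95]])

```text
t: 16.98
eef_pos: [615.6, 17.3, 158.2]
tcp_rot: [3.138, -0.001, 1.365]
ft_force: [0.2, 0.2, -0.0]
opening: 0.5
grip_force: 0.0
```

```bash
cat > seg.py <<'E'
from h import *
for cam in("side","top"):
    c=env.read_camera(cam)
    P=np.array([[px2w(c,u,v) for u in range(512)] for v in range(384)])
    m=((P[...,2]>8)&(P[...,2]<24)&(abs(P[...,1]+70)<130)&(P[...,0]>400)&(P[...,0]<700)).astype(np.uint8)
    n,l,st,ce=cv2.connectedComponentsWithStats(cv2.morphologyEx(m,cv2.MORPH_OPEN,np.ones((3,3))))
    for i in range(1,n):
        if st[i,4]>60:
            p=P[l==i];(a,b),wh,an=cv2.minAreaRect(p[:,:2].astype(np.float32)); w,V=np.linalg.eigh(np.cov(p[:,:2].T)); print(cam,st[i,4],np.median(p,0).round(),round(a),round(b),np.round(wh),round(an),V[:,1].round(2))
q=P[(abs(P[...,1]+40)<90)&(P[...,0]<800)&(P[...,0]>670)&(P[...,2]>30)]; print("cabinet front minx by z",[(z,q[abs(q[:,2]-z)<10][:,0].min(initial=999).round()) for z in(40,60,80,100,120,140)])
print(env.state()["eef_pos"])
E
python3 seg.py
```

```text
side 339 [639. -47.  12.] 639 -48 [33. 62.] 67 [-0.9   0.43]
side 489 [ 476. -144.   14.] 475 -140 [33. 64.] 6 [-0.12  0.99]
side 494 [ 537. -152.   14.] 537 -148 [33. 64.] 1 [-0.03  1.  ]
side 291 [ 460. -190.   16.] 460 -190 [ 5. 98.] 79 [-0.98  0.18]
top 433 [ 537. -146.   15.] 537 -145 [62. 32.] 89 [-0.02  1.  ]
top 331 [ 476. -146.   15.] 476 -144 [33. 48.] 6 [-0.1   0.99]
cabinet front minx by z [(40, np.float64(771.0)), (60, np.float64(771.0)), (80, np.float64(776.0)), (100, np.float64(731.0)), (120, np.float64(728.0)), (140, np.float64(740.0))]
[614.79558098  16.82132013 155.98750862]
```

```bash
python3 - <<'E'
from h import *
for cam in("side","top"):
    c=env.read_camera(cam)
    P=np.array([[px2w(c,u,v) for u in range(512)] for v in range(384)]).reshape(-1,3)
    for y in range(-130,60,20):
        q=P[(abs(P[:,1]-y)<10)&(P[:,0]>690)&(P[:,0]<850)&(P[:,2]>70)&(P[:,2]<170)]
        if len(q)>5: k=q[np.argsort(q[:,0])[:4]].round(); print(cam,y,len(q),k.tolist())
E
```

```text
side -130 432 [[774.0, -137.0, 105.0], [774.0, -138.0, 124.0], [774.0, -136.0, 109.0], [774.0, -136.0, 138.0]]
side -110 743 [[739.0, -100.0, 118.0], [739.0, -100.0, 140.0], [739.0, -101.0, 111.0], [740.0, -102.0, 119.0]]
side -90 394 [[739.0, -98.0, 121.0], [739.0, -96.0, 139.0], [739.0, -95.0, 114.0], [739.0, -98.0, 134.0]]
side -70 334 [[727.0, -62.0, 113.0], [727.0, -62.0, 111.0], [728.0, -64.0, 113.0], [730.0, -64.0, 112.0]]
side -50 424 [[728.0, -59.0, 113.0], [730.0, -48.0, 113.0], [730.0, -54.0, 112.0], [731.0, -58.0, 113.0]]
side -30 407 [[732.0, -37.0, 111.0], [732.0, -24.0, 112.0], [732.0, -35.0, 113.0], [732.0, -30.0, 111.0]]
side -10 378 [[744.0, -17.0, 117.0], [744.0, -17.0, 132.0], [744.0, -20.0, 107.0], [744.0, -18.0, 128.0]]
side 10 462 [[745.0, 0.0, 134.0], [746.0, 1.0, 117.0], [746.0, 0.0, 132.0], [746.0, 9.0, 119.0]]
top -130 518 [[775.0, -134.0, 137.0], [776.0, -137.0, 111.0], [776.0, -139.0, 111.0], [776.0, -130.0, 134.0]]
top -110 492 [[743.0, -100.0, 121.0], [763.0, -100.0, 139.0], [769.0, -100.0, 140.0], [774.0, -100.0, 141.0]]
top -90 662 [[740.0, -92.0, 149.0], [740.0, -98.0, 148.0], [741.0, -95.0, 140.0], [741.0, -96.0, 146.0]]
top -70 631 [[727.0, -61.0, 114.0], [730.0, -61.0, 113.0], [732.0, -61.0, 113.0], [733.0, -61.0, 115.0]]
top -50 673 [[728.0, -59.0, 113.0], [729.0, -47.0, 118.0], [730.0, -43.0, 114.0], [730.0, -45.0, 113.0]]
top -30 671 [[730.0, -23.0, 117.0], [730.0, -33.0, 113.0], [730.0, -37.0, 113.0], [730.0, -39.0, 113.0]]
top -10 612 [[745.0, -18.0, 113.0], [745.0, -18.0, 105.0], [745.0, -18.0, 118.0], [746.0, -20.0, 111.0]]
top 10 332 [[746.0, 2.0, 124.0], [747.0, 2.0, 108.0], [747.0, 0.0, 114.0], [747.0, 0.0, 120.0]]
```

A tab at x=727 on the cabinet limits the gripper body. At yaw π/2 I can straddle silver1 with open fingers and push its far end in -x, which keeps the body below x=719.

Emit:
jog_arm(motion=[[0, 0, -5.9, 0, 0, 0, 95], [0, 0, -5.9, 0, 0, 0, 95], [0, 0, 0, 0, 0, 0, 95], [0, 0, 0, -26, 4, 0, 95], [0, 0, 0, -28, 4, 0, 95], [0, 0, 0, -26, 4, 0, 95], [0, 0, 0, 0, 0, 0, 95], [0, 0, 0, 0, 0, 0, 95]])

```text
t: 18.18
eef_pos: [626.6, -63.4, 155.9]
tcp_rot: [-3.141, -0.0, 1.568]
ft_force: [0.2, 0.6, 0.2]
opening: 1.0
grip_force: 0.0
```

Emit:
jog_arm(motion=[[0, 0, 0, 0, 2, 25, 95], [0, 0, 0, 0, 0, 25, 95], [0, 0, 0, 0, 0, 18, 95], [0, 0, 0, 0, 0, 0, 95], [0, 0, 0, 0, -6, 0, 95], [0, 0, 0, 0, -8, 0, 95], [0, 0, 0, 0, -8, 0, 95], [0, 0, 0, 0, -8, 0, 95], [0, 0, 0, 0, -8, 0, 95], [0, 0, 0, 0, 0, 0, 95]])

```text
t: 19.42
eef_pos: [590.3, -63.7, 88.3]
tcp_rot: [-3.141, -0.0, 1.569]
ft_force: [0.5, -0.3, -1.3]
opening: 0.999
grip_force: 0.0
```

```bash
python3 seg.py | grep side; python3 - <<'E'
from h import *
c=env.read_camera("side");cv2.imwrite("pics/side7.png",cv2.resize(c["color"][150:300,150:390,::-1],(800,500)))
E
```

```text
side 359 [611. -41.  12.] 611 -41 [33. 65.] 47 [-0.76  0.65]
side 478 [ 475. -144.   14.] 475 -140 [33. 64.] 5 [-0.12  0.99]
side 491 [ 537. -152.   14.] 537 -148 [33. 64.] 0 [-0.03  1.  ]
side 286 [ 460. -191.   16.] 459 -190 [ 5. 97.] 79 [-0.98  0.18]
```

View pics/side7.png

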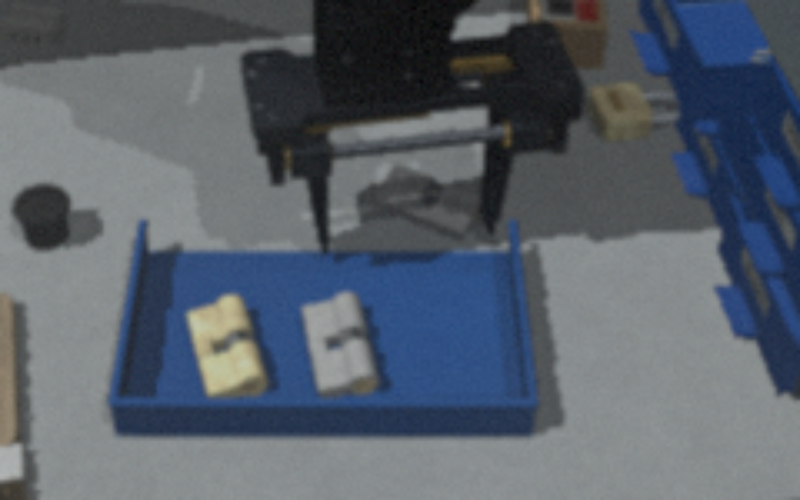

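Silver1 is at about (611,-41), its front end now inside the side walls. Pushing the front end a further 24 mm in -x will align it with the tray.

Emit:
jog_arm(motion=[[0, 0, 0, 0, -6, 0, 95], [0, 0, 0, 0, -6, 0, 95], [0, 0, 0, 0, -6, 0, 95], [0, 0, 0, 0, -6, 0, 95], [0, 0, 0, 0, 0, 0, 95]])

```text
t: 20.2
eef_pos: [566.4, -63.7, 88.3]
tcp_rot: [-3.141, -0.0, 1.569]
ft_force: [1.1, 1.1, 0.2]
opening: 0.999
grip_force: 0.0
```

```bash
python3 seg.py | grep side
```

```text
side 344 [592. -34.  12.] 595 -35 [34. 71.] 32 [-0.53  0.85]
side 482 [ 475. -143.   14.] 475 -140 [33. 64.] 5 [-0.12  0.99]
side 482 [ 537. -151.   14.] 537 -147 [33. 65.] 0 [-0.04  1.  ]
side 299 [ 460. -190.   16.] 459 -190 [ 4. 96.] 79 [-0.98  0.19]
```

Emit:
jog_arm(motion=[[0, 0, 0, 0, 4, 0, 95], [0, 0, 0, 0, 0, -30, 95], [0, 0, 0, 0, 0, -40, 95], [0, 0, -7.3, 0, 0, 0, 8], [0, 0, -7.3, 0, 0, 0, 8], [0, 0, 0, 28, 10, 0, 8], [0, 0, 0, 28, 10, 0, 8], [0, 0, 0, 27, 11, 0, 8], [0, 0, 0, 0, 0, 0, 8], [0, 0, 0, 0, 0, 0, 8]])

```text
t: 21.55
eef_pos: [580.1, 24.0, 158.2]
tcp_rot: [-3.142, 0.0, 1.825]
ft_force: [-0.2, 0.0, -1.1]
opening: 0.316
grip_force: 0.0
```

```bash
python3 seg.py | egrep -v cab
```

```text
side 350 [593. -34.  12.] 593 -32 [34. 64.] 33 [-0.54  0.84]
side 488 [ 475. -143.   14.] 475 -140 [33. 64.] 5 [-0.11  0.99]
side 493 [ 537. -151.   14.] 536 -149 [33. 65.] 1 [-0.02  1.  ]
side 289 [ 460. -191.   16.] 460 -191 [ 5. 98.] 80 [-0.98  0.18]
top 423 [ 538. -145.   15.] 537 -145 [62. 32.] 89 [-0.03  1.  ]
top 429 [ 476. -137.   15.] 475 -137 [33. 63.] 6 [-0.08  1.  ]
[580.0833035   23.57363266 158.21912847]
```

Emit:
jog_arm(motion=[[0, 0, 0, 0, 0, 25, 8], [0, 0, 0, 0, 0, 28, 8], [0, 0, 0, 0, 0, 18, 8], [0, 0, 0, 0, 0, 0, 8], [0, 0, 0, -8, 0, 0, 8], [0, 0, 0, -8, 0, 0, 8], [0, 0, 0, -8, 0, 0, 8], [0, 0, 0, -8, 0, 0, 8], [0, 0, 0, -8, 0, 0, 8], [0, 0, 0, 0, 0, 0, 8]])

```text
t: 22.9
eef_pos: [590.3, -15.0, 87.3]
tcp_rot: [3.141, 0.0, 1.824]
ft_force: [-0.7, 0.1, -0.3]
opening: 0.088
grip_force: 0.0
```

```bash
python3 seg.py | egrep side
```

```text
side 406 [597. -61.  13.] 596 -57 [35. 72.] 27 [-0.39  0.92]
side 485 [ 476. -143.   14.] 475 -140 [33. 63.] 6 [-0.12  0.99]
side 491 [ 537. -152.   14.] 536 -148 [33. 65.] 1 [-0.03  1.  ]
side 131 [ 433. -185.   16.] 434 -185 [ 5. 45.] 77 [-0.98  0.19]
side 170 [ 483. -195.   15.] 484 -195 [ 4. 52.] 80 [-0.99  0.17]
```

Emit:
jog_arm(motion=[[0, 0, 0, -8, 0, 0, 8], [0, 0, 0, -8, 0, 0, 8], [0, 0, 0, -8, 0, 0, 8], [0, 0, 0, -8, 0, 0, 8], [0, 0, 0, 0, 0, 0, 8]])

```text
t: 23.62
eef_pos: [598.3, -46.0, 87.2]
tcp_rot: [3.141, 0.0, 1.824]
ft_force: [0.3, -0.8, -0.2]
opening: 0.085
grip_force: 0.0
```

```bash
python3 seg.py | egrep side
```

```text
side 462 [603. -94.  14.] 600 -86 [35. 79.] 21 [-0.32  0.95]
side 485 [ 476. -144.   14.] 475 -139 [33. 65.] 5 [-0.12  0.99]
side 480 [ 537. -151.   14.] 537 -148 [33. 64.] 1 [-0.04  1.  ]
side 79 [ 423. -183.   16.] 423 -184 [ 4. 24.] 76 [-0.99  0.17]
side 202 [ 472. -193.   17.] 471 -193 [ 4. 69.] 80 [-0.98  0.18]
```

Emit:
jog_arm(motion=[[0, 0, 0, -8, -1, 0, 8], [0, 0, 0, -9, -1, 0, 8], [0, 0, 0, -9, -1, 0, 8], [0, 0, 0, -9, -1, 0, 8], [0, 0, 0, -9, -1, 0, 8], [0, 0, 0, -6, -1, 0, 8], [0, 0, 0, 0, 0, 0, 8]])

```text
t: 24.6
eef_pos: [604.9, -95.8, 87.1]
tcp_rot: [3.141, 0.0, 1.824]
ft_force: [-0.0, -0.2, 0.1]
opening: 0.086
grip_force: 0.0
```

Emit:
jog_arm(motion=[[0, 0, 0, 6, 0, 0, 8], [0, 0, 0, 15, 0, -5, 8], [0, 0, 0, 20, 0, -40, 8], [0, 0, 0, 40, 0, -40, 8], [0, 0, 0, 40, 0, -40, 8], [0, 0, 0, 0, 0, 0, 8], [0, 0, 0, 0, 0, 0, 8]])

```text
t: 25.48
eef_pos: [574.2, 22.4, 212.0]
tcp_rot: [-3.142, 0.0, 1.825]
ft_force: [0.1, -0.6, -0.2]
opening: 0.086
grip_force: 0.0
```

```bash
python3 seg.py; python3 look.py 9; python3 - <<'E'
from h import *
for cam in("side","top"):
    c=env.read_camera(cam)
    for t in("padlock","loupe","jaw_block"):
        for r in env.recognise(cam,t)[:1]: print(cam,t,px2w(c,*r["location"]).round(0))
E
```

```text
side 493 [ 608. -146.   14.] 609 -142 [34. 64.] 21 [-0.4   0.92]
side 496 [ 476. -144.   14.] 475 -140 [33. 64.] 6 [-0.12  0.99]
side 489 [ 537. -152.   14.] 536 -147 [33. 65.] 1 [-0.03  1.  ]
side 290 [ 459. -190.   16.] 459 -190 [ 5. 97.] 79 [-0.98  0.18]
top 419 [ 608. -138.   15.] 608 -139 [33. 63.] 22 [-0.37  0.93]
top 432 [ 537. -145.   15.] 537 -145 [61. 32.] 89 [-0.03  1.  ]
top 439 [ 476. -137.   15.] 475 -137 [33. 62.] 6 [-0.1  1. ]
cabinet front minx by z [(40, np.float64(771.0)), (60, np.float64(771.0)), (80, np.float64(776.0)), (100, np.float64(731.0)), (120, np.float64(728.0)), (140, np.float64(741.0))]
[574.24991382  21.5116976  211.16310684]
top cylinder_silver 0.73 [ 538. -144.   16.]
top cylinder_silver 0.67 [ 610. -130.   19.]
top cylinder_brass 0.56 [ 473. -142.   12.]
side cylinder_silver 0.8 [ 603. -151.   13.]
side cylinder_silver 0.62 [ 530. -155.   12.]
side cylinder_brass 0.74 [ 477. -149.   17.]
side cylinder_brass 0.47 [382. -29.  28.]
side padlock [754.  13.  17.]
side loupe [377. -29.  28.]
side jaw_block [369. 176.  16.]
top padlock [755.  35.  19.]
top jaw_block [370. 186.  15.]
```

View pics/side9.png

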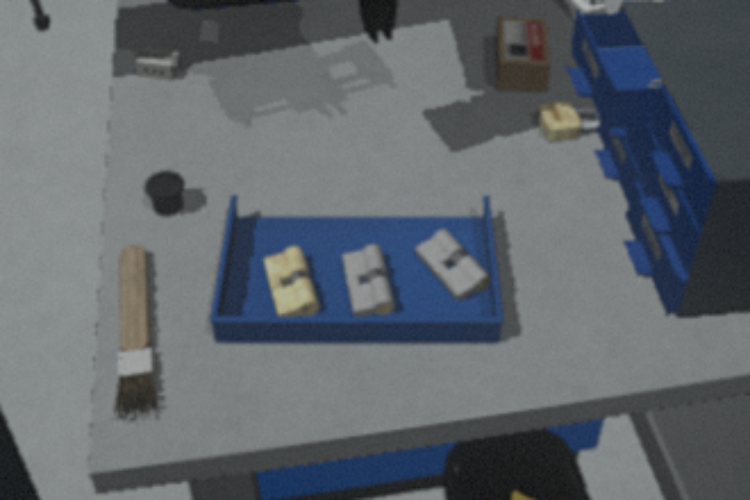

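The picture shows all three flat inside the tray: brass at (291,281), silver2 at (369,279) and silver1 at (452,263). Their depths behind the mouth are about 65–85 mm, the padlock, loupe and jaw block have not visibly moved, and the arm is clear. I'm handing it in.

```bash
python3 -c "
from cell import env
print(env.job_done())"
```

```text
the job is handed in; nothing more can be done
None
```

I handed the job in at about 26 s, with all three lock cylinders lying flat on the tray floor behind the lip and the padlock, loupe and jaw block in place by the last camera check; no verdict came back.

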